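Build up a contour hill on its registration pins and weight it down

TASK

Build the hill of the landscape model: fit the three cork contour layers over the two pins of the green baseboard, the largest at the bottom, then the middle one, then the smallest, each seated flat on the one below, and set the steel block on the middle of the top layer as a weight to keep the pile pressed flat. The blue pond piece without holes is not part of the hill: leave it, the tin and the red paint pot where they are.

Things in the scene. Friction and masses are not known exactly. Their poses are not given: they have to be found in the camera images.
- baseboard: fixed board, green top and plywood edges, 160 mm (its x axis) by 100 mm (y), 12 mm thick, flat on the table; two upright brass pins 8 mm in diameter at x = +21 and -21 mm, y = 0 stand 33 mm above its top and taper to 2.4 mm over the last 6.5 mm (the three layers together, 36 mm, stand higher). The large layer's outline is drawn on it. Origin: centre of the underside; z up
- large_layer: cork contour layer, 128 mm long (its x axis), 68 mm wide at the middle (y), 12 mm thick, about 40 g, lying flat; an irregular oval, the same after a half turn; two 12 mm through holes at x = +21 and -21 mm on its long axis; the middle layer's outline is drawn on its top. Origin: centre of its underside; z up. Flanks nearly parallel at the middle: grasp across y
- middle_layer: cork contour layer, 100 mm long (its x axis), 54 mm wide at the middle (y), 12 mm thick, about 26 g, lying flat; an irregular oval, the same after a half turn; two 12 mm through holes at x = +21 and -21 mm on its long axis; the small layer's outline is drawn on its top. Origin: centre of its underside; z up. Flanks nearly parallel at the middle: grasp across y
- small_layer: cork contour layer, 72 mm long (its x axis), 40 mm wide at the middle (y), 12 mm thick, about 16 g, lying flat; an irregular oval, the same after a half turn; two 12 mm through holes at x = +21 and -21 mm on its long axis; nothing is drawn on its top. Origin: centre of its underside; z up. Flanks nearly parallel at the middle: grasp across y
- steel_block: plain grey squared steel block, 30 mm (its x axis) by 50 mm (its y axis) by 25 mm high, 0.28 kg. Origin: centre of its underside; z up; grasp across x
- pond_piece: blue oval piece without holes, 104 by 52 mm, 12 mm thick, not part of the hill. Origin: centre of its underside; x along its length
- putty: bystander: round yellow putty tin with a grey lid, 66 mm in diameter, 38 mm high. Origin: centre of its underside
- red_pot: bystander: small red paint pot with a white and red cap, 36 mm in diameter, 43 mm high. Origin: centre of its underside
Not all that is in view belongs to the job. What is shaped like the steel_block but orange is not meant.

How it is judged:
On the way, in this order (a step that is already met when the one before it is completed fails the run):
1. the large layer is over both pins and flat on the baseboard (z of large_layer in the frame of baseboard between 0.009 and 0.015 m and horizontal distance between large_layer and baseboard below 0.008 m and angle between the x axis of large_layer and the x axis of baseboard, either way round below 0.15 rad and angle between large_layer's own z axis and vertical below 0.1 rad), for 0.2 s.
2. the middle layer is over both pins and flat on the large layer (z of middle_layer in the frame of baseboard between 0.021 and 0.027 m and horizontal distance between middle_layer and baseboard below 0.008 m and angle between the x axis of middle_layer and the x axis of baseboard, either way round below 0.15 rad and angle between middle_layer's own z axis and vertical below 0.1 rad), for 0.2 s.
3. the small layer is over both pins and flat on the middle layer (z of small_layer in the frame of baseboard between 0.033 and 0.039 m and horizontal distance between small_layer and baseboard below 0.008 m and angle between the x axis of small_layer and the x axis of baseboard, either way round below 0.15 rad and angle between small_layer's own z axis and vertical below 0.1 rad), for 0.2 s.
At the end, for the whole second after the job is handed in: Large, middle and small cork layer lie bottom to top over both pins, each centred on the board within 8 mm, along it within 0.15 rad, its underside 12, 24, 36 mm above the board's within 3 mm; the steel block is level on the small layer, within 15 mm of its centre; all at rest (all of step 1 and all of step 2 and all of step 3 and z of steel_block in the frame of baseboard between 0.045 and 0.051 m and horizontal distance between steel_block and small_layer below 0.015 m and angle between steel_block's own z axis and vertical below 0.1 rad and linear speed of each of large_layer, middle_layer, small_layer, steel_block below 0.02 m/s and angular speed of each of large_layer, middle_layer, small_layer, steel_block below 0.2 rad/s); the robot touches nothing.
It fails at once if the pond piece is moved by more than 30 mm (distance of pond_piece from where it was at the start of the episode above 0.03 m).
It fails at once if the putty tin is moved by more than 30 mm (distance of putty from where it was at the start of the episode above 0.03 m).
It fails at once if the red paint pot is moved by more than 30 mm (distance of red_pot from where it was at the start of the episode above 0.03 m).
It also fails if it takes over 109 s, if anything falls off the work surface, if the arm or the gripper's body presses on something with over 40 N, if the wrist force passes 120 N, or if a joint passes its speed limit or range.

ROBOT

A 7-joint arm with a two-finger parallel gripper is mounted at the origin on the work surface; the furniture and walls round the work are solid. World frame = base frame: x ahead of the robot, y to its left, z up, the work surface at z = 0. Lengths are in m, angles in rad, forces in N, time in s.
With the tool pointing down it reaches from about 0.4 to 0.875 m from the base axis. Payload 19.3 kg.
Tool frame: the origin (TCP) lies at the very end of the fingers, on their centre line; the grasp point (between the pads) lies 19 mm behind it; z points along the fingers, y is the line along which they close (so a half turn about z gives the same grasp; the last joint's range is limited). The gripper opens to 85 mm and grips with 20 to 120 N. Pads are 22 mm wide; open, the fingers measure 114 mm over their backs; the gripper's body (76 mm by 85 mm) begins 54 mm behind the grasp point. The pads swing forward as they close: fully open they stand 13 mm farther back than shut.
Start: joints at [1.207, 0.521, -0.036, 1.599, 0.021, 1.021, -0.113], TCP at [0.181, -0.598, 0.231] pointing down, gripper open.
Joint ranges: [-2.91, 2.91], [-0.3, 2.13], [-1.5, 1.42], [0.17, 2.43], [-1.26, 4.41], [0.16, 1.93], [-2.52, 2.52]. Speed limits (rad/s): [1.89, 1.89, 2.39, 2.39, 3.01, 3.01, 3.01].

INTERFACE

Orientations are given as [roll, pitch, yaw] about the fixed x, y, z axes, in that order (R = Rz(yaw) Ry(pitch) Rx(roll)).
In Python, from workcell import monitor, viewer, bot gives the robot as it stands.
- The arm moves only by the tool move_arm, never from a script. Its arguments are lists of equal length, an entry for each row: "gripper": the opening, from 0 (shut) to 1 (fully open); "linear": the shift along the tool's x, y, z in cm, a list of three; "twist": the turn about the tool's z in degrees. A call has 1 to 8 rows; each row shifts and turns the commanded pose from where the row before left it, along the tool's axes as they then stand; what a row does not reach is not made up. A row lasts 1/10 s, in which the tool goes at most 50 mm and 8.59 degrees, less where a joint would pass 70% of its speed; a pose out of reach is approached as far as the arm can. A call with a gripper value outside its range is refused whole. The fingers move at their own pace and stop on an object; "squeeze" is the grip in N (left out, the last holds). Time passes only in rows, so rows that do not move let the fingers close. It gives the time, the measured TCP pose, the force, the opening and the grip force at its end, in the units of the state.
- monitor.observe(): the state, without advancing time (a new reading comes with each control period).
- viewer.grab_frame(name): name is "scene" or "top" or "wrist"; returns a dict with "img" (420x560x3 uint8, red, green, blue), "K" (3x3 intrinsics, pixels), "eye" and "rotation" of the camera in the world. Camera axes: x right, y up, looking along -z (the intrinsics and any distortion apply to the point x, -y, -z); pixel columns grow to the right and rows downward; lengths in m; the calibration is good to about 2 mm. The wrist camera is an equidistant fisheye: a pixel r from the principal point sees the ray r / f radians off the axis. A picture is of the moment at which its call begins. There is no depth.
- bot.job_done(): hands the job in; it is judged then, once.
The state is a dict: "clock": time; "qpos": joint angles; "qd": joint speeds; "joint_efforts": joint torques, N m; "position": TCP position; "tool_rot": TCP orientation; "force": force on the tool from outside, world axes, zero at the start; "moment": the same for the moment, N m; "grip_width": finger opening in m; "finger_force": force on a finger pad.
Only numpy, scipy, OpenCV 4.12 (cv2) and the standard library are available. Lean on these libraries where they do the work, as an engineer would, in place of code of your own. Each camera call takes 0.05 s, during which the arm holds its last target. There are 200 camera calls.

## Working session

There is one attempt and no reset: what is moved stays moved. The work goes in short steps, Python scripts to look and compute and a tool call to move; the robot and the scene stay as the last step left them, time stands still between calls to the robot, and variables do not carry over. Pictures are saved under pics/ and viewed, at most 14 in all, crops included, and the job is handed in when it is done.

Besides the shell and the picture viewer there is one more tool, called as name(argument=value, ...), one argument or row to a line, values as JSON. move_arm: Moves the arm, as the interface text tells. Its arguments: {"type":"object","properties":{"gripper":{"type":"array"},"linear":{"type":"array"},"twist":{"type":"array"},"squeeze":{"type":"number"}},"required":["gripper","linear","twist"]}

```bash
mkdir -p pics; cat > h.py <<'E'
import numpy as np, cv2
from workcell import monitor, viewer, bot
def save(cam,name):
    f=viewer.grab_frame(cam); cv2.imwrite(f'pics/{name}.png',f['img'][:,:,::-1]); np.savez(f'pics/{name}.npz',**f); return f
def load(name): return dict(np.load(f'pics/{name}.npz'))
def px2w(f,uv,z,fish=False):
    K=f['K'];uv=np.atleast_2d(uv).astype(float)
    x=(uv[:,0]-K[0,2])/K[0,0];y=(uv[:,1]-K[1,2])/K[1,1]
    if fish:
        t=np.hypot(x,y);s=np.where(t>1e-9,np.sin(t)/np.maximum(t,1e-9),1);d=np.stack([x*s,-y*s,-np.cos(t)],1)
    else: d=np.stack([x,-y,-np.ones_like(x)],1)
    d=d@np.array(f['rotation']).T; e=np.array(f['eye'])
    return e+d*((z-e[2])/d[:,2])[:,None]
E
python3 - <<'E'
from h import *
for c in('top','scene'):
    f=save(c,c+'0'); print(c,f['K'],f['eye'],f['rotation'])
    f.keys() and print(f.keys())
print(monitor.observe())
E
```

```text
top [[462.75730101   0.         285.51005412]
 [  0.         462.75730101 214.21421337]
 [  0.           0.           1.        ]] [0.42110205 0.03176121 0.88114882] [ 0.15878308  0.00938134 -1.58584284]
dict_keys(['img', 'K', 'eye', 'rotation'])
scene [[438.59884598   0.         276.19335936]
 [  0.         438.59884598 215.73337158]
 [  0.           0.           1.        ]] [ 0.01816427 -0.48870183  0.53581935] [ 0.97700824  0.00609634 -0.82416231]
dict_keys(['img', 'K', 'eye', 'rotation'])
{'clock': 0.1, 'qpos': array([ 1.20677655,  0.52195117, -0.03632712,  1.59996318,  0.02120989,
        1.02108021, -0.11281329]), 'qd': array([ 0.00011804, -0.00160897, -0.00011926, -0.0016352 ,  0.00149577,
        0.00056405, -0.0008037 ]), 'joint_efforts': array([ 4.04030696e-03, -9.28480268e+01,  1.98434561e+00, -3.70527864e+01,
        1.81219471e-02,  5.39122178e-03, -1.04241217e-04]), 'position': array([ 0.18088312, -0.59793518,  0.23078094]), 'tool_rot': array([-3.14057912e+00,  7.93494307e-05,  2.93800665e-01]), 'force': array([ 0.50653865,  0.05923317, -0.37199907]), 'moment': array([-0.01556059, -0.01095005, -0.01609048]), 'finger_force': 0.0, 'grip_width': 0.08562359583980785}
```

View pics/top0.png

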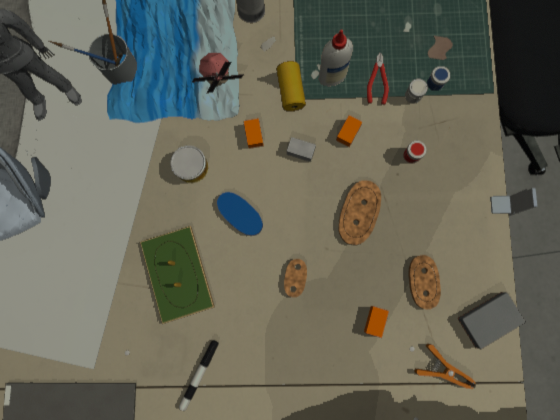

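View pics/scene0.png

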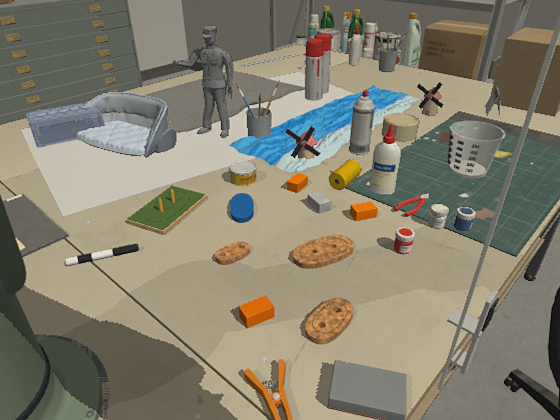

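The top view shows the large layer at (360,213), the middle one at (425,282), the small one at (295,277), the grey block at (301,149) and the board at (176,274) with pins near (165,263) and (170,285). The pond piece is at (240,213), the tin at (189,163) and the red pot at (415,151).

```bash
sed -i "s/d@np.array(f\['rotation'\]).T/d@R.from_euler('xyz',f['rotation']).as_matrix().T/; 1a from scipy.spatial.transform import Rotation as R" h.py
python3 - <<'E'
from h import *
f=load('top0'); im=f['img']; hsv=cv2.cvtColor(im,cv2.COLOR_RGB2HSV)
for n,(x,y) in dict(large=(360,213),middle=(425,282),small=(295,277),block=(301,149),pond=(240,213),board=(176,274)).items():
    for dx in(-6,0,6): print(n,hsv[y,x+dx],end=' ')
    print()
print('tablenear',hsv[240,330],hsv[300,450],hsv[160,330])
big=np.hstack([cv2.resize(im[y-45:y+45,x-45:x+45],(260,260),interpolation=cv2.INTER_CUBIC) for x,y in((360,213),(425,282),(295,277))])
big2=np.hstack([cv2.resize(im[y-s:y+s,x-s:x+s],(260,260),interpolation=cv2.INTER_CUBIC) for x,y,s in((301,149,25),(176,274,52),(415,151,25))])
cv2.imwrite('pics/crop.png',np.vstack([big,big2])[:,:,::-1])
E
```

```text
large [ 14 145 146] large [ 15 149 130] large [ 15 149 113] 
middle [ 15 147 144] middle [ 15 146 138] middle [ 15 148 110] 
small [ 15 148 124] small [ 15 150 121] small [ 15 149 128] 
block [ 24  21 122] block [ 26  17 120] block [ 23  19 123] 
pond [104 207 106] pond [104 209 106] pond [104 209 106] 
board [ 45 135  72] board [ 45 136  73] board [ 45 131  68] 
tablenear [ 23  58 124] [ 22  61 126] [ 22  59 125]
```

View pics/crop.png

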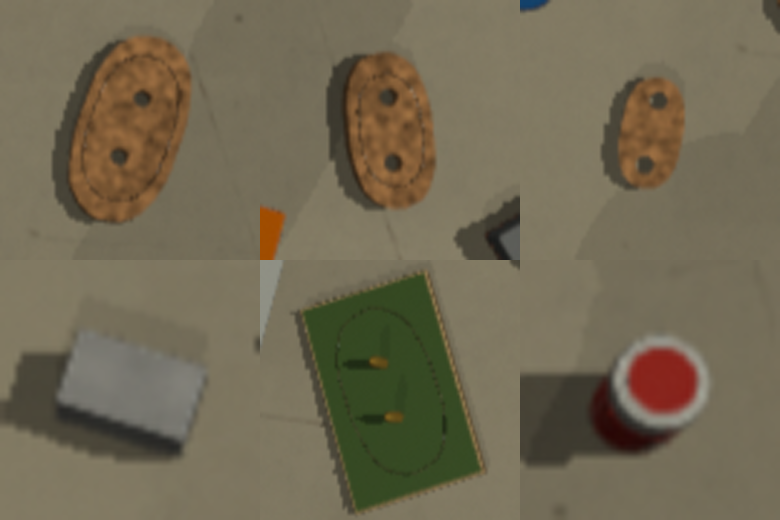

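The crop shows both holes clear in each layer, the block's top face, and the board outline with its two pins.

```bash
python3 - <<'E'
from h import *
f=load('top0'); im=f['img']; hsv=cv2.cvtColor(im,cv2.COLOR_RGB2HSV); H,S,V=cv2.split(hsv)
cork=((H<20)&(S>105)&(S<180)).astype(np.uint8)
for n,(x,y) in dict(large=(360,213),middle=(425,282),small=(295,277)).items():
    w=np.zeros_like(cork); w[y-45:y+45,x-30:x+30]=cork[y-45:y+45,x-30:x+30]
    c=max(cv2.findContours(w,0,1)[0],key=cv2.contourArea)
    W=px2w(f,c[:,0,:],.012)[:,:2].astype(np.float32); r=cv2.minAreaRect(W)
    fill=cv2.drawContours(np.zeros_like(cork),[c],-1,1,-1); fill=cv2.erode(fill,np.ones((5,5)))
    hole=(fill&((S<115)|(V<70))).astype(np.uint8)
    k,_,st,_=cv2.connectedComponentsWithStats(hole)
    ids=sorted(range(1,k),key=lambda i:-st[i,4])[:2]; P=[]
    for i in ids:
        m=hole*0
        x0,y0=st[i,0]-3,st[i,1]-3; x1,y1=x0+st[i,2]+6,y0+st[i,3]+6
        yy,xx=np.mgrid[y0:y1,x0:x1]; wt=np.clip(130.-S[y0:y1,x0:x1],0,60)*fill[y0:y1,x0:x1]
        wt=np.clip(wt+np.clip(80.-V[y0:y1,x0:x1],0,60),0,60)
        P.append([(xx*wt).sum()/wt.sum(),(yy*wt).sum()/wt.sum()])
    hw=px2w(f,P,.012)[:,:2]; d=hw[0]-hw[1]
    print(n,'rect',np.round(r[0],4),np.round(r[1],4),'holes',np.round(P,1).tolist(),'mid',hw.mean(0).round(4),'dist',np.linalg.norm(d).round(4),'yaw',np.degrees(np.arctan2(d[1],d[0])).round(1),st[ids,4])
def rect(mask,z,x,y,s):
    w=np.zeros_like(cork); w[y-s:y+s,x-s:x+s]=mask[y-s:y+s,x-s:x+s]
    c=max(cv2.findContours(w,0,1)[0],key=cv2.contourArea)
    r=cv2.minAreaRect(px2w(f,c[:,0,:],z)[:,:2].astype(np.float32)); b=cv2.boxPoints(r)
    e=[b[1]-b[0],b[2]-b[1]]; e=max(e,key=np.linalg.norm)
    return np.round(r[0],4),np.round(r[1],4),'long yaw',np.degrees(np.arctan2(e[1],e[0])).round(1)
print('board',rect(((H>35)&(H<60)&(S>90)).astype(np.uint8),.012,176,274,55))
print('block',rect(((S<35)&(V>90)).astype(np.uint8),.025,301,149,22))
print('pond',rect(((H>95)&(S>150)).astype(np.uint8),.012,240,213,32))
print('pot',px2w(f,[415,151],.043),'tin',px2w(f,[188,163],.038))
# pins tip in top image: crop (378,362),(393,417) board crop scale 2.5
u=[[124+(378-260)/2.5,222+(362-260)/2.5],[124+(393-260)/2.5,222+(417-260)/2.5]]
print('pins',u,px2w(f,u,.045),'obstacles orange',px2w(f,[[254,133],[349,131],[377,322],[291,85],[335,60]],.02))
E
```

```text
large rect [ 0.5624 -0.1028] [0.0686 0.1281] holes [[363.6, 201.8], [355.7, 221.8]] mid [ 0.5628 -0.1032] dist 0.0418 yaw -23.6 [22 21]
middle rect [ 0.4301 -0.2172] [0.0977 0.0563] holes [[425.4, 292.9], [423.7, 270.1]] mid [ 0.4299 -0.2179] dist 0.0418 yaw -179.2 [25 24]
small rect [0.441  0.0219] [0.0409 0.0684] holes [[292.6, 288.6], [297.4, 266.4]] mid [0.4409 0.022 ] dist 0.0419 yaw 166.7 [30 26]
board (array([0.4513, 0.2445]), array([0.1541, 0.0948]), 'long yaw', np.float32(17.0))
block (array([0.6872, 0.0062]), array([0.0493, 0.029 ]), 'long yaw', np.float32(70.9))
pond (array([0.5636, 0.1256]), array([0.1013, 0.0485]), 'long yaw', np.float32(44.4))
pot [[ 0.67113915 -0.20636037  0.043     ]] tin [[0.65688819 0.21970922 0.038     ]]
pins [[171.2, 262.8], [177.2, 284.8]] [[0.46976671 0.24510941 0.045     ]
 [0.4303523  0.2333986  0.045     ]] obstacles orange [[ 0.7197075   0.09650228  0.02      ]
 [ 0.72037783 -0.08772369  0.02      ]
 [ 0.35841145 -0.12517209  0.02      ]
 [ 0.81704806  0.02305143  0.02      ]
 [ 0.86805662 -0.065326    0.02      ]]
```

```bash
cat >> h.py <<'E'
def plan(x,y,z,yaw,g,step=4.,tstep=8.,start=None):
    """rows (tool cm / deg) from the measured pose to a target TCP pose"""
    import json
    o=monitor.observe()
    p=np.array(o['position']); c=np.degrees(o['tool_rot'][2])
    if start: p=np.array(start[:3]); c=start[3]
    T=np.array([x,y,z]); dy=(yaw-c+180)%360-180
    n=int(np.ceil(max(np.linalg.norm(T-p)*100/step,abs(dy)/tstep,1)))
    L,W=[],[]
    for i in range(n):
        a=np.radians(c); d=(T-p)*100/(n-i)
        l=np.round([d[0]*np.cos(a)+d[1]*np.sin(a),d[0]*np.sin(a)-d[1]*np.cos(a),-d[2]],2)
        w=-round(((yaw-c+180)%360-180)/(n-i),1)
        p=p+np.array([l[0]*np.cos(a)+l[1]*np.sin(a),l[0]*np.sin(a)-l[1]*np.cos(a),-l[2]])/100; c-=w
        L.append(l.tolist());W.append(w)
    for i in range(0,n,8): print(json.dumps({'gripper':[g]*len(W[i:i+8]),'linear':L[i:i+8],'twist':W[i:i+8]}))
E
python3 - <<'E'
from h import *
plan(.5628,-.1032,.15,-23.6,1)
E
```

```text
{"gripper": [1, 1, 1, 1, 1, 1, 1, 1], "linear": [[3.18, -2.27, 0.5], [3.08, -2.4, 0.51], [2.97, -2.54, 0.5], [2.86, -2.66, 0.51], [2.74, -2.79, 0.5], [2.61, -2.9, 0.51], [2.48, -3.01, 0.5], [2.35, -3.12, 0.51]], "twist": [2.5, 2.5, 2.5, 2.5, 2.5, 2.5, 2.5, 2.5]}
{"gripper": [1, 1, 1, 1, 1, 1, 1, 1], "linear": [[2.21, -3.22, 0.5], [2.06, -3.32, 0.51], [1.92, -3.4, 0.5], [1.76, -3.49, 0.51], [1.61, -3.56, 0.5], [1.45, -3.63, 0.51], [1.28, -3.69, 0.5], [1.12, -3.75, 0.51]], "twist": [2.6, 2.5, 2.6, 2.5, 2.6, 2.5, 2.6, 2.5]}
```

move_arm(
  gripper=[1,1,1,1,1,1,1,1],
  linear=[
    [3.18,-2.27,0.5],
    [3.08,-2.4,0.51],
    [2.97,-2.54,0.5],
    [2.86,-2.66,0.51],
    [2.74,-2.79,0.5],
    [2.61,-2.9,0.51],
    [2.48,-3.01,0.5],
    [2.35,-3.12,0.51],
  ],
  twist=[2.5,2.5,2.5,2.5,2.5,2.5,2.5,2.5],
  squeeze=30,
)

```text
clock: 0.9
position: [0.3726, -0.3495, 0.1906]
tool_rot: [-3.141, 0.0, -0.057]
force: [1.2, -0.5, -0.1]
grip_width: 0.0856
finger_force: 0.0
```

move_arm(
  gripper=[1,1,1,1,1,1,1,1],
  linear=[
    [2.21,-3.22,0.5],
    [2.06,-3.32,0.51],
    [1.92,-3.4,0.5],
    [1.76,-3.49,0.51],
    [1.61,-3.56,0.5],
    [1.45,-3.63,0.51],
    [1.28,-3.69,0.5],
    [1.12,-3.75,0.51],
  ],
  twist=[2.6,2.5,2.6,2.5,2.6,2.5,2.6,2.5],
)

```text
clock: 1.7
position: [0.5636, -0.102, 0.1501]
tool_rot: [3.141, 0.0, -0.413]
force: [1.0, -0.9, 0.5]
grip_width: 0.0853
finger_force: 0.0
```

```bash
python3 - <<'E'
from h import *
f=save('wrist','w1'); print(f['K'],f['eye'],f['rotation'],monitor.observe()['qpos'])
plan(.5628,-.1032,.03,-23.6,1,step=3)
E
```

```text
[[325.1922621    0.         280.95547824]
 [  0.         325.1922621  213.95477036]
 [  0.           0.           1.        ]] [ 0.64072749 -0.13424847  0.29279868] [-3.31783605e-01  5.54871314e-04 -1.98527697e+00] [ 0.05660929  0.54284058  0.01248346  1.81167022 -0.01361476  0.78649232
 -1.90401258]
{"gripper": [1, 1, 1, 1], "linear": [[-0.02, 0.22, 2.98], [-0.02, 0.22, 2.98], [-0.02, 0.22, 2.98], [-0.01, 0.22, 2.99]], "twist": [0.0, 0.0, 0.1, 0.0]}
```

View pics/w1.png

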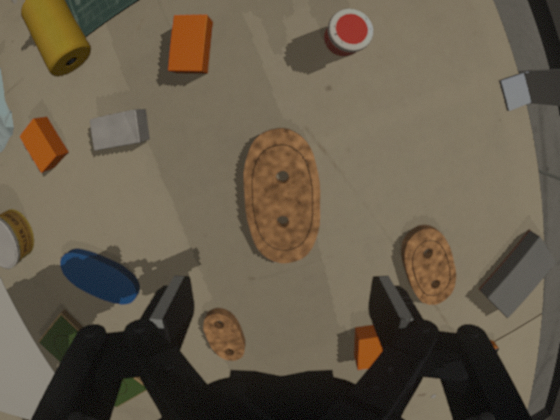

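The wrist view shows the large layer centred at (282,195), with holes at (282,177) and (283,221), and nothing near the finger paths.

```bash
cat >> h.py <<'E'
def holes(f,uv,z,fish=True,s=14):
    """mid and yaw of two holes from rough pixels, refined by darkness/desaturation weights"""
    S=cv2.cvtColor(f['img'],cv2.COLOR_RGB2HSV)[...,1].astype(float); P=[]
    for u,v in uv:
        for _ in range(3):
            u0,v0=int(round(u)),int(round(v)); yy,xx=np.mgrid[v0-s//2:v0+s//2+1,u0-s//2:u0+s//2+1]
            w=np.clip(np.median(S[yy,xx])-12-S[yy,xx],0,50); u,v=(xx*w).sum()/w.sum(),(yy*w).sum()/w.sum()
        P.append([u,v])
    W=px2w(f,P,z,fish)[:,:2]; d=W[0]-W[1]
    print('holes',np.round(P,1).tolist(),'mid',W.mean(0).round(4),'dist',np.linalg.norm(d).round(4),'yaw',np.degrees(np.arctan2(d[1],d[0])).round(1))
E
python3 - <<'E'
from h import *
f=load('w1')
holes(f,[(282,177),(283,221)],.012); holes(f,[(431,254),(433,283)],.012); holes(f,[(220,324),(230,352)],.012,s=10)
print(monitor.observe()['position'])
E
```

```text
holes [[281.7, 175.6], [282.4, 219.5]] mid [ 0.5657 -0.1022] dist 0.0411 yaw -22.8
holes [[425.9, 251.1], [433.5, 281.5]] mid [ 0.4348 -0.2155] dist 0.0411 yaw 0.8
holes [[219.6, 321.6], [230.0, 349.0]] mid [0.4452 0.0207] dist 0.0417 yaw -12.5
[ 0.5669403  -0.0954338   0.14927913]
```

move_arm(
  gripper=[1,1,1,1,1],
  linear=[
    [0,0.1,2.9],
    [0,0,3],
    [0,0,3],
    [0,0,2.5],
    [0,0,0],
  ],
  twist=[0,0,0,0,0],
)

```text
clock: 2.25
position: [0.5605, -0.1041, 0.0336]
tool_rot: [3.14, 0.005, -0.411]
force: [-0.2, 0.3, -0.1]
grip_width: 0.0854
finger_force: 0.0
```

move_arm(
  gripper=[1,1,1,1],
  linear=[
    [0,0,1],
    [0,0,1],
    [0,0,1],
    [0,0,0],
  ],
  twist=[0,0,0,0],
)

```text
clock: 2.65
position: [0.562, -0.1043, 0.0056]
tool_rot: [3.141, 0.001, -0.411]
force: [-0.1, 0.2, 0.1]
grip_width: 0.0853
finger_force: 0.0
```

```bash
python3 - <<'E'
from h import *
f=save('wrist','w2'); print(monitor.observe()['position'],monitor.observe()['force'],f['eye'])
E
```

```text
[ 0.56234979 -0.10433402  0.00621677] [-0.21535601  0.43136051 -1.0030195 ] [ 0.63936409 -0.13638227  0.1482323 ]
```

View pics/w2.png

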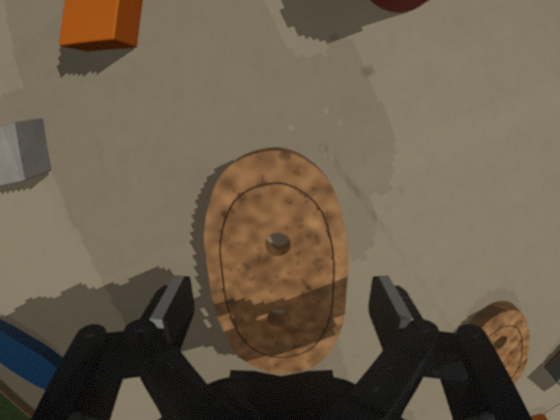

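The fingers straddle the layer; holes are at (277,243) and (277,315), and the pads at columns 178 and 383.

```bash
python3 - <<'E'
from h import *
f=load('w2'); W=px2w(f,[(277,243),(277,315)],.012,True);print(W,W.mean(0),np.linalg.norm(W[0]-W[1]))
E
```

```text
[[ 0.58410599 -0.11014872  0.012     ]
 [ 0.54665014 -0.0935096   0.012     ]] [ 0.56537807 -0.10182916  0.012     ] 0.040985373468854135
```

move_arm(
  gripper=[1,1,0.7,0.7,0.7,0.7,0.7,0.7],
  linear=[
    [0.1,0,0.5],
    [0,0,0.4],
    [0,0,0],
    [0,0,0],
    [0,0,0],
    [0,0,0],
    [0,0,0],
    [0,0,0],
  ],
  twist=[0,0,0,0,0,0,0,0],
  squeeze=30,
)

```text
clock: 3.5
position: [0.5635, -0.1047, -0.0024]
tool_rot: [-3.142, -0.0, -0.411]
force: [-0.1, 0.1, 1.0]
grip_width: 0.067
finger_force: 33.7
```

move_arm(
  gripper=[0.7,0.7,0.7,0.7,0.7,0.7],
  linear=[
    [0,0,-1],
    [0,0,-2],
    [0,0,-3],
    [0,0,-3],
    [0,0,0],
    [0,0,0],
  ],
  twist=[0,0,0,0,0,0],
)

```text
clock: 4.1
position: [0.5638, -0.1048, 0.0885]
tool_rot: [-3.141, -0.002, -0.411]
force: [-0.7, -0.1, -0.1]
grip_width: 0.067
finger_force: 33.8
```

```bash
python3 - <<'E'
from h import *
o=monitor.observe();print(o['position'],o['grip_width'],o['finger_force'])
save('wrist','w3')
plan(.4505,.242,.085,17,.7,step=3.2)
E
```

```text
[ 0.56379604 -0.10479616  0.08847117] 0.06698769624125092 33.77729415893555
{"gripper": [0.7, 0.7, 0.7, 0.7, 0.7, 0.7, 0.7, 0.7], "linear": [[-2.02, -2.27, 0.02], [-1.88, -2.39, 0.02], [-1.73, -2.5, 0.02], [-1.58, -2.59, 0.02], [-1.43, -2.68, 0.02], [-1.26, -2.76, 0.02], [-1.1, -2.83, 0.02], [-0.93, -2.89, 0.02]], "twist": [-3.4, -3.4, -3.4, -3.4, -3.4, -3.4, -3.4, -3.4]}
{"gripper": [0.7, 0.7, 0.7, 0.7], "linear": [[-0.75, -2.95, 0.02], [-0.58, -2.98, 0.03], [-0.41, -3.01, 0.02], [-0.23, -3.04, 0.03]], "twist": [-3.3, -3.4, -3.3, -3.4]}
```

View pics/w3.png

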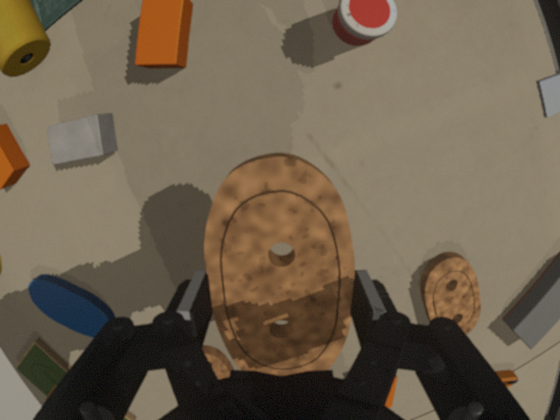

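The layer is held level; holes at about (282,253) and (280,323).

```bash
python3 - <<'E'
from h import *
f=load('w3'); z=.0885+.0024+.012; W=px2w(f,[(281.5,254),(280,322)],z,True)[:,:2]
m=W.mean(0);o=monitor.observe(); a=o['tool_rot'][2]; d=m-o['position'][:2]
print(W,m,np.linalg.norm(W[0]-W[1]),'yaw',np.degrees(np.arctan2(*(W[0]-W[1])[::-1])),'tool off mm',1e3*(d[0]*np.cos(a)+d[1]*np.sin(a)),1e3*(d[0]*np.sin(a)-d[1]*np.cos(a)))
E
```

```text
[[ 0.58339659 -0.11187609]
 [ 0.54924077 -0.09614887]] [ 0.56631868 -0.10401248] 0.03760273186253593 yaw -24.723950333175733 tool off mm 2.4927230847018067 -1.8684459394473651
```

move_arm(
  gripper=[0.7,0.7,0.7,0.7,0.7,0.7,0.7,0.7],
  linear=[
    [-2.02,-2.27,0.02],
    [-1.88,-2.39,0.02],
    [-1.73,-2.5,0.02],
    [-1.58,-2.59,0.02],
    [-1.43,-2.68,0.02],
    [-1.26,-2.76,0.02],
    [-1.1,-2.83,0.02],
    [-0.93,-2.89,0.02],
  ],
  twist=[-3.4,-3.4,-3.4,-3.4,-3.4,-3.4,-3.4,-3.4],
)

```text
clock: 4.95
position: [0.4872, 0.1272, 0.0851]
tool_rot: [3.141, 0.002, 0.066]
force: [1.0, -0.6, -1.1]
grip_width: 0.0672
finger_force: 33.8
```

move_arm(
  gripper=[0.7,0.7,0.7,0.7,0.7,0.7],
  linear=[
    [-0.75,-2.95,0.02],
    [-0.58,-2.98,0.03],
    [-0.41,-3.01,0.02],
    [-0.23,-3.04,0.03],
    [0,0,0],
    [0,0,0],
  ],
  twist=[-3.3,-3.4,-3.3,-3.4,0,0],
)

```text
clock: 5.55
position: [0.4501, 0.242, 0.0841]
tool_rot: [3.141, 0.002, 0.298]
force: [0.2, -0.6, -0.1]
grip_width: 0.0666
finger_force: 33.8
```

```bash
python3 - <<'E'
from h import *
f=save('wrist','w4'); g=save('scene','s4'); t=save('top','t4')
c=cv2.resize(g['img'][150:270,90:250],(480,360),interpolation=cv2.INTER_CUBIC)
e=cv2.resize(t['img'][215:335,120:240],(320,320),interpolation=cv2.INTER_CUBIC)
o=np.zeros((360,800,3),np.uint8);o[:,:480]=c;o[:320,480:]=e
cv2.imwrite('pics/m4.png',o[:,:,::-1])
o=monitor.observe();print(o['position'],o['tool_rot'])
E
```

```text
[0.45082085 0.24089815 0.08454219] [3.14102059e+00 7.89095280e-04 2.95548158e-01]
```

View pics/w4.png

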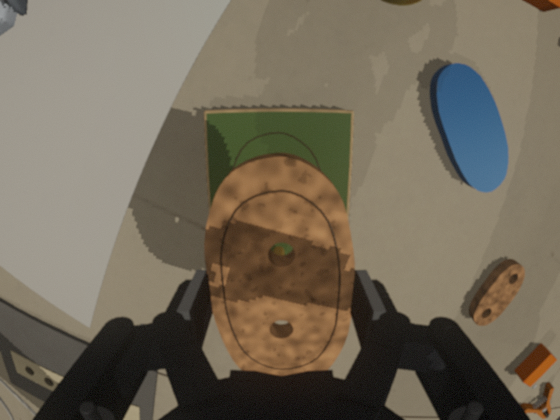

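The wrist view over the board shows the far board corners at (206,111) and (352,111), and layer holes at (281,253) and (282,328).

```bash
python3 - <<'E'
from h import *
f=load('w4'); o=monitor.observe()
hsv=cv2.cvtColor(f['img'],cv2.COLOR_RGB2HSV)
B=px2w(f,[(205.5,111),(352.5,111)],.012,True)[:,:2]; d=B[0]-B[1]; yaw=np.arctan2(-d[0],d[1])
c=B.mean(0)-.08*np.array([np.cos(yaw),np.sin(yaw)])
print('corners',B,'width',np.linalg.norm(d),'yaw',np.degrees(yaw),'centre',c)
W=px2w(f,[(281,253),(282,328)],.0845+.0024+.012,True)[:,:2];print('holes',W.mean(0),np.linalg.norm(W[0]-W[1]),np.degrees(np.arctan2(*(W[0]-W[1])[::-1])))
# board from top0 via edges: fit whole outline incl. plywood edge
t=load('top0');H=cv2.cvtColor(t['img'],cv2.COLOR_RGB2HSV)
m=((H[...,0]>35)&(H[...,0]<60)&(H[...,1]>90)).astype(np.uint8);w=m*0;w[219:329,121:231]=m[219:329,121:231]
cc=max(cv2.findContours(w,0,1)[0],key=cv2.contourArea);print(cv2.boxPoints(cv2.minAreaRect(cc[:,0])))
P=cv2.boxPoints(cv2.minAreaRect(cc[:,0]));print(px2w(t,P,.012).mean(0))
E
```

```text
corners [[0.51398237 0.31534245]
 [0.54223767 0.22251628]] width 0.09703122805294655 yaw 16.929693505263838 centre [0.45157699 0.24563352]
holes [0.45127332 0.24373556] 0.0418983246721325 17.686448164344952
[[139.11324 241.61227]
 [188.85603 227.1708 ]
 [212.05565 307.0806 ]
 [162.31285 321.52206]]
[0.4511239  0.24503804 0.012     ]
```

View pics/m4.png

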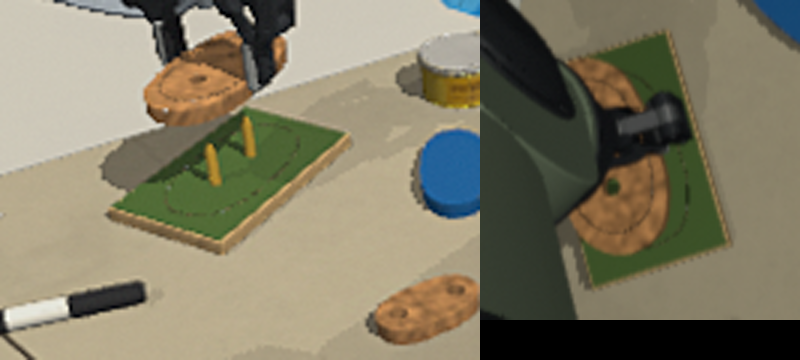

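move_arm(
  gripper=[0.7,0.7,0.7,0.7,0.7,0.7,0.7,0.7],
  linear=[
    [0.05,-0.15,1],
    [0,0,1.5],
    [0,0,1],
    [0,0,0],
    [0,0,0.5],
    [0,0,0.5],
    [0,0,0.5],
    [0,0,0],
  ],
  twist=[0,0,0,0,0,0,0,0],
)

```text
clock: 6.5
position: [0.4505, 0.2435, 0.0344]
tool_rot: [3.141, 0.001, 0.297]
force: [0.5, 1.0, -0.2]
grip_width: 0.0671
finger_force: 33.8
```

move_arm(
  gripper=[0.7,0.7,0.7,0.7,0.7,0.7,0.7,0.7],
  linear=[
    [0,0,0.5],
    [0,0,0.5],
    [0,0,0.5],
    [0,0,0.5],
    [0,0,0.3],
    [0,0,0.1],
    [0,0,0],
    [0,0,0],
  ],
  twist=[0,0,0,0,0,0,0,0],
)

```text
clock: 7.3
position: [0.4508, 0.2437, 0.011]
tool_rot: [-3.141, -0.0, 0.297]
force: [-0.1, -0.4, 0.4]
grip_width: 0.067
finger_force: 33.8
```

move_arm(
  gripper=[0.7,0.7,1,1,1,1,1],
  linear=[
    [0,0,0.1],
    [0,0,0.0],
    [0,0,0],
    [0,0,0],
    [0,0,0],
    [0,0,0],
    [0,0,-1],
  ],
  twist=[0,0,0,0,0,0,0],
)

```text
clock: 8.0
position: [0.4502, 0.2433, 0.0195]
tool_rot: [3.141, 0.002, 0.297]
force: [0.5, 0.1, -0.3]
grip_width: 0.0855
finger_force: 0.0
```

move_arm(
  gripper=[1,1,1,1,1],
  linear=[
    [0,0,-3],
    [0,0,-4],
    [0,0,-4],
    [0,0,0],
    [0,0,0],
  ],
  twist=[0,0,0,0,0],
)

```text
clock: 8.5
position: [0.4511, 0.2437, 0.1312]
tool_rot: [-3.141, -0.002, 0.297]
force: [-0.5, 0.1, -0.6]
grip_width: 0.0854
finger_force: 0.0
```

```bash
python3 - <<'E'
from h import *
save('wrist','w5'); print(monitor.observe()['position'])
plan(.4310,-.2172,.13,0.8,1,step=4)
E
```

```text
[0.4506302  0.24340638 0.13015604]
{"gripper": [1, 1, 1, 1, 1, 1, 1, 1], "linear": [[-1.28, 3.62, 0.0], [-1.19, 3.65, 0.0], [-1.11, 3.68, 0.0], [-1.02, 3.7, 0.0], [-0.93, 3.73, 0.0], [-0.84, 3.75, 0.0], [-0.76, 3.77, 0.0], [-0.66, 3.78, 0.0]], "twist": [1.4, 1.3, 1.4, 1.3, 1.4, 1.3, 1.4, 1.3]}
{"gripper": [1, 1, 1, 1], "linear": [[-0.58, 3.8, 0.0], [-0.49, 3.81, 0.01], [-0.4, 3.82, 0.0], [-0.3, 3.83, 0.01]], "twist": [1.4, 1.3, 1.4, 1.3]}
```

View pics/w5.png

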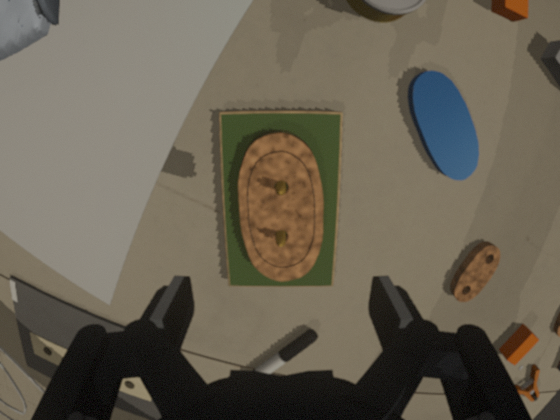

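The large layer lies flat inside its outline with both pins through its holes, at (281,187) and (281,237). Next is the middle layer.

move_arm(
  gripper=[1,1,1,1,1,1,1,1],
  linear=[
    [-1.28,3.62,0.0],
    [-1.19,3.65,0.0],
    [-1.11,3.68,0.0],
    [-1.02,3.7,0.0],
    [-0.93,3.73,0.0],
    [-0.84,3.75,0.0],
    [-0.76,3.77,0.0],
    [-0.66,3.78,0.0],
  ],
  twist=[1.4,1.3,1.4,1.3,1.4,1.3,1.4,1.3],
)

```text
clock: 9.35
position: [0.4367, -0.0649, 0.129]
tool_rot: [-3.141, 0.002, 0.108]
force: [0.2, -0.5, -0.7]
grip_width: 0.0855
finger_force: 0.0
```

move_arm(
  gripper=[1,1,1,1,1,1],
  linear=[
    [-0.58,3.8,0.0],
    [-0.49,3.81,0.01],
    [-0.4,3.82,0.0],
    [-0.3,3.83,0.01],
    [0,0,0],
    [0,0,0],
  ],
  twist=[1.4,1.3,1.4,1.3,0,0],
)

```text
clock: 9.95
position: [0.4304, -0.2172, 0.1287]
tool_rot: [-3.141, 0.002, 0.013]
force: [-1.3, 0.4, 0.3]
grip_width: 0.0857
finger_force: 0.0
```

```bash
python3 - <<'E'
from h import *
f=save('wrist','w6'); o=monitor.observe(); print(o['position'],o['tool_rot'],o['qpos'])
H=cv2.cvtColor(f['img'],cv2.COLOR_RGB2HSV); m=((H[...,0]<20)&(H[...,1]>105)&(H[...,1]<185)).astype(np.uint8); m[320:]=0
c=max(cv2.findContours(m,0,1)[0],key=cv2.contourArea); r=cv2.minAreaRect(px2w(f,c[:,0],.012,True)[:,:2].astype(np.float32)); print(cv2.boundingRect(c),r)
plan(.4310,-.2172,.03,0.8,1,step=3)
E
```

```text
[ 0.43070205 -0.21633848  0.12887221] [-3.14061563e+00  1.62385230e-03  1.47707862e-02] [ 0.39176321  0.45172927 -0.06322849  2.05783322  0.04589453  0.63517931
 -1.25816746]
(250, 147, 65, 113) ((0.43202000856399536, -0.2164059281349182), (0.09930543601512909, 0.05342818424105644), 2.52740216255188)
{"gripper": [1, 1, 1, 1], "linear": [[0.01, 0.02, 2.47], [0.01, 0.02, 2.47], [0.0, 0.02, 2.47], [0.01, 0.03, 2.48]], "twist": [0.0, 0.0, 0.0, 0.0]}
```

move_arm(
  gripper=[1,1,1,1,1,1,1,1],
  linear=[
    [0.05,0,2.5],
    [0,0,3],
    [0,0,3],
    [0,0,2],
    [0,0,1],
    [0,0,1],
    [0,0,0.5],
    [0,0,0],
  ],
  twist=[0,0,0,0,0,0,0,0],
)

```text
clock: 10.8
position: [0.4318, -0.2168, -0.0004]
tool_rot: [-3.141, 0.0, 0.015]
force: [0.5, -0.3, 0.1]
grip_width: 0.0856
finger_force: 0.0
```

move_arm(
  gripper=[0.5,0.5,0.5,0.5,0.5,0.5,0.5,0.5],
  linear=[
    [0,0,0],
    [0,0,0],
    [0,0,0],
    [0,0,0],
    [0,0,0],
    [0,0,0],
    [0,0,0],
    [0,0,0],
  ],
  twist=[0,0,0,0,0,0,0,0],
  squeeze=30,
)

```text
clock: 11.6
position: [0.432, -0.2172, 0.0005]
tool_rot: [3.141, -0.001, 0.015]
force: [-0.2, 0.5, 10.0]
grip_width: 0.0532
finger_force: 29.6
```

The 10 N push shows the fingertips bearing on the table, so I regrip 3 mm higher.

move_arm(
  gripper=[0.8,0.8,0.8,0.5,0.5,0.5,0.5,0.5],
  linear=[
    [0,0,0],
    [0,0,-0.15],
    [0,0,-0.2],
    [0,0,0],
    [0,0,0],
    [0,0,0],
    [0,0,0],
    [0,0,0],
  ],
  twist=[0,0,0,0,0,0,0,0],
)

```text
clock: 12.4
position: [0.4319, -0.2171, 0.0037]
tool_rot: [3.141, -0.0, 0.015]
force: [-3.8, 0.6, 14.3]
grip_width: 0.0525
finger_force: 28.8
```

move_arm(
  gripper=[0.5,0.5,0.5,0.5,0.5,0.5,0.5],
  linear=[
    [0,0,0],
    [0,0,-1],
    [0,0,-2],
    [0,0,-3],
    [0,0,-3],
    [0,0,0],
    [0,0,0],
  ],
  twist=[0,0,0,0,0,0,0],
)

```text
clock: 13.1
position: [0.432, -0.2171, 0.0939]
tool_rot: [3.141, -0.001, 0.014]
force: [0.3, -0.1, -0.6]
grip_width: 0.0527
finger_force: 32.3
```

```bash
python3 - <<'E'
from h import *
save('wrist','w7'); o=monitor.observe(); print(o['position'],o['tool_rot'])
plan(.4505,.2435,.095,17,.5,step=4)
E
```

```text
[ 0.43156874 -0.21695018  0.09319343] [ 3.14157657e+00 -1.11830119e-04  1.44813277e-02]
{"gripper": [0.5, 0.5, 0.5, 0.5, 0.5, 0.5, 0.5, 0.5], "linear": [[0.21, -3.83, -0.02], [0.3, -3.83, -0.01], [0.39, -3.82, -0.02], [0.48, -3.81, -0.01], [0.57, -3.8, -0.02], [0.66, -3.78, -0.01], [0.75, -3.77, -0.02], [0.84, -3.75, -0.01]], "twist": [-1.3, -1.4, -1.3, -1.4, -1.3, -1.4, -1.3, -1.4]}
{"gripper": [0.5, 0.5, 0.5, 0.5], "linear": [[0.93, -3.73, -0.02], [1.01, -3.7, -0.01], [1.11, -3.68, -0.02], [1.19, -3.65, -0.01]], "twist": [-1.3, -1.4, -1.3, -1.4]}
```

View pics/w7.png

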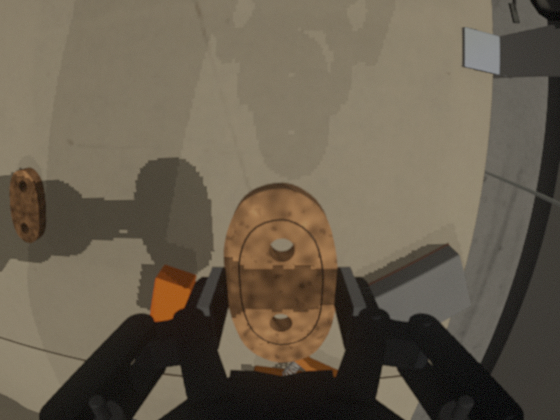

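The middle layer is held level, with holes at about (282,243) and (281,321).

```bash
python3 - <<'E'
from h import *
f=load('w7')
H=cv2.cvtColor(f['img'],cv2.COLOR_RGB2HSV); m=((H[...,0]<20)&(H[...,1]>105)&(H[...,1]<185)).astype(np.uint8);m[:,:215]=0;m[:,350:]=0;m[:180]=0;m[368:]=0
c=max(cv2.findContours(m,0,1)[0],key=cv2.contourArea); print(cv2.boundingRect(c))
for z in(.095,.1,.105,.11):
    W=px2w(f,[(282,244),(281,322)],z,True)[:,:2]
    w=px2w(f,c[:,0],z,True)[:,:2]; print(z,W.mean(0),np.linalg.norm(W[0]-W[1]),np.ptp(w,0), (w.max(0)+w.min(0))/2)
E
```

```text
(215, 184, 135, 184)
0.095 [ 0.42883093 -0.21578414] 0.04681116702909695 [0.11242275 0.07331965] [ 0.42539128 -0.21520065]
0.1 [ 0.4319012  -0.21573515] 0.045160374053656985 [0.10845816 0.07073403] [ 0.42858285 -0.21517224]
0.105 [ 0.43497148 -0.21568616] 0.04350958107821703 [0.10449358 0.06814842] [ 0.43177443 -0.21514383]
0.11 [ 0.43804175 -0.21563718] 0.04185878810277707 [0.100529   0.06556281] [ 0.434966   -0.21511542]
```

move_arm(
  gripper=[0.5,0.5,0.5,0.5,0.5,0.5,0.5,0.5],
  linear=[
    [0.21,-3.83,-0.02],
    [0.3,-3.83,-0.01],
    [0.39,-3.82,-0.02],
    [0.48,-3.81,-0.01],
    [0.57,-3.8,-0.02],
    [0.66,-3.78,-0.01],
    [0.75,-3.77,-0.02],
    [0.84,-3.75,-0.01],
  ],
  twist=[-1.3,-1.4,-1.3,-1.4,-1.3,-1.4,-1.3,-1.4],
)

```text
clock: 13.95
position: [0.4435, 0.0915, 0.0936]
tool_rot: [3.141, 0.002, 0.204]
force: [1.0, 0.4, -0.6]
grip_width: 0.053
finger_force: 32.3
```

move_arm(
  gripper=[0.5,0.5,0.5,0.5,0.5,0.5],
  linear=[
    [0.93,-3.73,-0.02],
    [1.01,-3.7,-0.01],
    [1.11,-3.68,-0.02],
    [1.19,-3.65,-0.01],
    [0,0,0],
    [0,0,0],
  ],
  twist=[-1.3,-1.4,-1.3,-1.4,0,0],
)

```text
clock: 14.55
position: [0.4498, 0.2438, 0.0939]
tool_rot: [3.141, 0.002, 0.299]
force: [-1.0, -0.5, 0.5]
grip_width: 0.0527
finger_force: 32.3
```

```bash
python3 - <<'E'
from h import *
f=save('wrist','w8'); save('scene','s8'); o=monitor.observe(); print(o['position'],o['tool_rot'],f['eye'],f['rotation'])
E
```

```text
[0.45028835 0.24234849 0.09429231] [3.14076392e+00 1.57102310e-03 2.96322342e-01] [0.53049153 0.27013446 0.23646518] [-3.32898437e-01  5.75640116e-05 -1.27325828e+00]
```

View pics/w8.png

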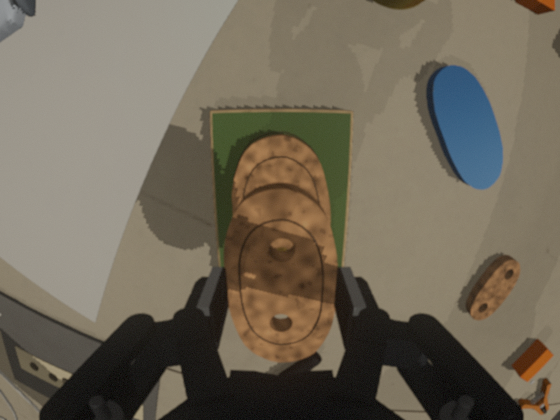

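The middle layer is above the seated large one, aligned; holes at about (282,247) and (282,322), board far corners (211,112) and (351,112).

```bash
python3 - <<'E'
from h import *
f=load('w8')
B=px2w(f,[(210.5,111.5),(351.5,111.5)],.012,True)[:,:2]; d=B[0]-B[1]; yaw=np.arctan2(-d[0],d[1])
c=B.mean(0)-.08*np.array([np.cos(yaw),np.sin(yaw)]); print(c,np.degrees(yaw),np.linalg.norm(d))
for z in(.1,.103,.106,.109):
    W=px2w(f,[(282,247),(282,322)],z,True)[:,:2]; e=W.mean(0)-c; a=np.radians(17)
    print(z,W.mean(0),np.linalg.norm(W[0]-W[1]),'rel board tool x,y mm',1e3*(e[0]*np.cos(a)+e[1]*np.sin(a)),1e3*(e[0]*np.sin(a)-e[1]*np.cos(a)))
E
```

```text
[0.45124161 0.24581178] 17.04939484212559 0.09717785318103175
0.1 [0.44919555 0.24467572] 0.04370864597613799 rel board tool x,y mm -2.288800179089236 0.4882119258901112
0.103 [0.45098274 0.24523539] 0.0427477713139153 rel board tool x,y mm -0.41607766261328155 0.4755125287963272
0.106 [0.45276992 0.24579507] 0.04178689665169248 rel board tool x,y mm 1.4566448538626118 0.4628131317025536
0.109 [0.4545571  0.24635475] 0.040826021989469836 rel board tool x,y mm 3.3293673703385216 0.4501137346087267
```

move_arm(
  gripper=[0.5,0.5,0.5,0.5,0.5,0.5,0.5,0.5],
  linear=[
    [0.05,0,1.5],
    [0,0,1.5],
    [0,0,1],
    [0,0,0.3],
    [0,0,0.3],
    [0,0,0.3],
    [0,0,0.3],
    [0,0,0],
  ],
  twist=[0,0,0,0,0,0,0,0],
)

```text
clock: 15.45
position: [0.4511, 0.2436, 0.0429]
tool_rot: [-3.142, 0.0, 0.297]
force: [0.5, 0.2, -0.7]
grip_width: 0.053
finger_force: 32.3
```

move_arm(
  gripper=[0.5,0.5,0.5,0.5,0.5,0.5],
  linear=[
    [0,0,0.4],
    [0,0,0.4],
    [0,0,0.4],
    [0,0,0.2],
    [0,0,0],
    [0,0,0],
  ],
  twist=[0,0,0,0,0,0],
)

```text
clock: 16.05
position: [0.4512, 0.2438, 0.029]
tool_rot: [-3.141, -0.0, 0.297]
force: [1.3, 1.6, -1.9]
grip_width: 0.0526
finger_force: 32.1
```

move_arm(
  gripper=[0.5,0.5,0.5],
  linear=[
    [0,0,0.1],
    [0,0,0],
    [0,0,0],
  ],
  twist=[0,0,0],
)

```text
clock: 16.35
position: [0.4512, 0.2437, 0.0281]
tool_rot: [-3.141, -0.0, 0.297]
force: [3.0, 1.0, 0.2]
grip_width: 0.0526
finger_force: 32.3
```

Nearly seated with little force; release and back off to look.

move_arm(
  gripper=[0.5,0.5,1,1,1,1,1,1],
  linear=[
    [0,0,0.05],
    [0,0,0],
    [0,0,0],
    [0,0,0],
    [0,0,0],
    [0,0,0],
    [0,0,0],
    [0,0,-1],
  ],
  twist=[0,0,0,0,0,0,0,0],
)

```text
clock: 17.15
position: [0.4505, 0.2433, 0.037]
tool_rot: [3.141, 0.002, 0.297]
force: [-1.0, 0.2, 0.9]
grip_width: 0.0851
finger_force: 0.0
```

move_arm(
  gripper=[1,1,1,1,1],
  linear=[
    [0,0,-3],
    [0,0,-4],
    [0,0,-2],
    [0,0,0],
    [0,0,0],
  ],
  twist=[0,0,0,0,0],
)

```text
clock: 17.65
position: [0.4512, 0.2436, 0.1281]
tool_rot: [-3.141, -0.001, 0.297]
force: [-0.6, 0.2, -0.5]
grip_width: 0.0857
finger_force: 0.0
```

```bash
python3 - <<'E'
from h import *
f=save('wrist','w9'); s=save('scene','s9'); o=monitor.observe(); print(o['position'])
a=cv2.resize(f['img'][90:310,190:370],(450,550),interpolation=cv2.INTER_CUBIC); b=cv2.resize(s['img'][170:250,115:220],(340,260),interpolation=cv2.INTER_CUBIC)
c=np.zeros((550,790,3),np.uint8);c[:,:450]=a;c[:260,450:]=b;cv2.imwrite('pics/m9.png',c[:,:,::-1])
plan(.4420,.0222,.13,-13.3,1,step=4)
E
```

```text
[0.45070659 0.2433775  0.12693627]
{"gripper": [1, 1, 1, 1, 1, 1], "linear": [[-1.22, 3.48, -0.05], [-0.9, 3.58, -0.05], [-0.59, 3.64, -0.05], [-0.26, 3.68, -0.05], [0.06, 3.69, -0.05], [0.38, 3.67, -0.06]], "twist": [5.1, 5.0, 5.1, 5.0, 5.1, 5.0]}
```

View pics/m9.png

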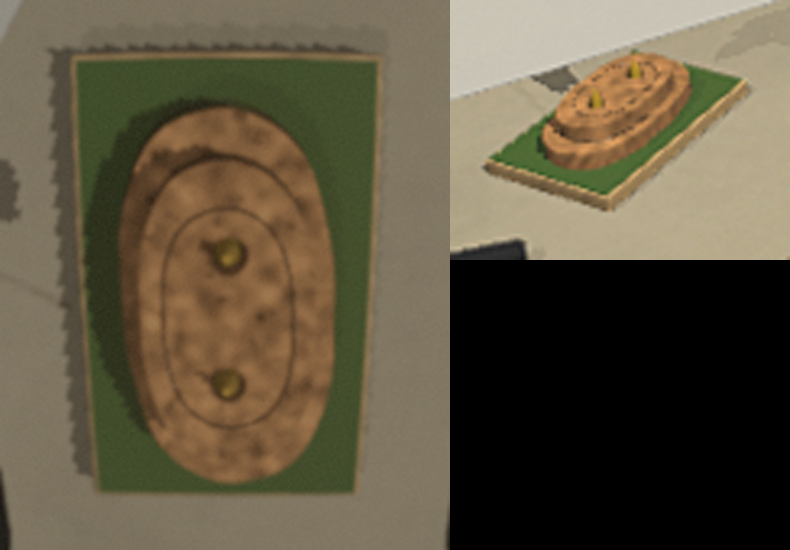

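Both layers lie flat on the pins, at crop (228,255) and (228,383). Next is the small layer.

move_arm(
  gripper=[1,1,1,1,1,1,1,1],
  linear=[
    [-1.22,3.48,-0.05],
    [-0.9,3.58,-0.05],
    [-0.59,3.64,-0.05],
    [-0.26,3.68,-0.05],
    [0.06,3.69,-0.05],
    [0.38,3.67,-0.06],
    [0,0,0],
    [0,0,0],
  ],
  twist=[5.1,5.0,5.1,5.0,5.1,5.0,0,0],
)

```text
clock: 18.55
position: [0.442, 0.022, 0.13]
tool_rot: [3.141, 0.001, -0.233]
force: [0.6, 0.7, 0.0]
grip_width: 0.0856
finger_force: 0.0
```

```bash
python3 - <<'E'
from h import *
f=save('wrist','w10'); o=monitor.observe(); print(o['position'],np.degrees(o['tool_rot'][2]))
H=cv2.cvtColor(f['img'],cv2.COLOR_RGB2HSV); m=((H[...,0]<20)&(H[...,1]>105)&(H[...,1]<185)).astype(np.uint8); m[320:]=0;m[:,:220]=0;m[:,360:]=0
c=max(cv2.findContours(m,0,1)[0],key=cv2.contourArea); r=cv2.minAreaRect(px2w(f,c[:,0],.012,True)[:,:2].astype(np.float32)); print(cv2.boundingRect(c),r)
plan(.4420,.0222,.003,-13.3,1,step=3)
E
```

```text
[0.44215961 0.02279217 0.13008701] -13.22651121450503
(257, 164, 48, 82) ((0.44341522455215454, 0.023773904889822006), (0.03963764011859894, 0.07192782312631607), 77.88795471191406)
{"gripper": [1, 1, 1, 1, 1], "linear": [[-0.0, 0.01, 2.54], [-0.0, 0.01, 2.54], [-0.0, 0.01, 2.54], [-0.0, 0.02, 2.54], [-0.0, 0.01, 2.55]], "twist": [0.0, 0.0, 0.0, 0.0, 0.1]}
```

move_arm(
  gripper=[1,1,1,1,1,1,1,1],
  linear=[
    [0.05,0,2.5],
    [0,0,3],
    [0,0,3],
    [0,0,2],
    [0,0,1.2],
    [0,0,0.7],
    [0,0,0.3],
    [0,0,0],
  ],
  twist=[0,0,0,0,0,0,0,0],
)

```text
clock: 19.4
position: [0.4431, 0.0226, 0.0038]
tool_rot: [-3.141, -0.0, -0.231]
force: [0.7, 0.6, 0.0]
grip_width: 0.0855
finger_force: 0.0
```

move_arm(
  gripper=[0.35,0.35,0.35,0.35,0.35,0.35,0.35,0.35],
  linear=[
    [0,0,0],
    [0,0,0],
    [0,0,0],
    [0,0,0],
    [0,0,0],
    [0,0,0],
    [0,0,0],
    [0,0,0],
  ],
  twist=[0,0,0,0,0,0,0,0],
  squeeze=30,
)

```text
clock: 20.2
position: [0.4431, 0.0224, 0.0041]
tool_rot: [-3.141, -0.001, -0.231]
force: [-1.4, 0.5, 11.8]
grip_width: 0.0389
finger_force: 28.7
```

move_arm(
  gripper=[0.35,0.35,0.35,0.35,0.35,0.35],
  linear=[
    [0,0,-1],
    [0,0,-2],
    [0,0,-3],
    [0,0,-3],
    [0,0,0],
    [0,0,0],
  ],
  twist=[0,0,0,0,0,0],
)

```text
clock: 20.8
position: [0.4433, 0.0224, 0.0946]
tool_rot: [-3.141, -0.002, -0.232]
force: [0.1, 0.2, -0.4]
grip_width: 0.0387
finger_force: 31.0
```

```bash
python3 - <<'E'
from h import *
plan(.4514,.2437,.095,17,.35,step=4)
E
```

```text
{"gripper": [0.35, 0.35, 0.35, 0.35, 0.35, 0.35], "linear": [[-0.71, -3.62, -0.01], [-0.4, -3.67, -0.01], [-0.07, -3.69, -0.01], [0.25, -3.68, -0.0], [0.58, -3.65, -0.01], [0.9, -3.58, -0.0]], "twist": [-5.0, -5.1, -5.0, -5.1, -5.0, -5.1]}
```

move_arm(
  gripper=[0.35,0.35,0.35,0.35,0.35,0.35,0.35,0.35],
  linear=[
    [-0.71,-3.62,-0.01],
    [-0.4,-3.67,-0.01],
    [-0.07,-3.69,-0.01],
    [0.25,-3.68,0],
    [0.58,-3.65,-0.01],
    [0.9,-3.58,0],
    [0,0,0],
    [0,0,0],
  ],
  twist=[-5.0,-5.1,-5.0,-5.1,-5.0,-5.1,0,0],
)

```text
clock: 21.6
position: [0.4503, 0.2439, 0.0931]
tool_rot: [3.141, 0.002, 0.298]
force: [0.0, -1.3, -0.2]
grip_width: 0.0388
finger_force: 31.0
```

```bash
python3 - <<'E'
from h import *
f=save('wrist','w11'); o=monitor.observe(); print(o['position'],np.degrees(o['tool_rot'][2]))
cv2.imwrite('pics/m11.png',cv2.resize(f['img'][100:380,180:380],(500,700))[:590,:,::-1])
E
```

```text
[0.45052813 0.24295757 0.09326546] 16.998751858779137
```

View pics/m11.png

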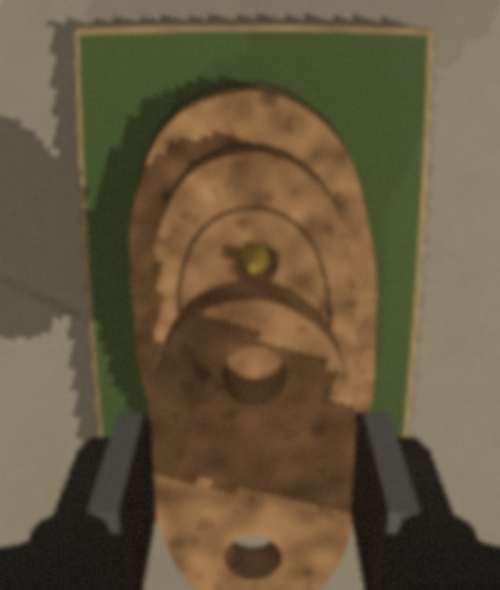

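The small layer is aligned above the hill: hole rims at crop (254,374) and (253,557), front pin tip at (257,258).

```bash
python3 - <<'E'
from h import *
f=load('w11'); a=np.radians(17); X=np.array([np.cos(a),np.sin(a)])
p=px2w(f,(282.8,203.2),.044,True)[0,:2]; c=p-.021*X
B=px2w(f,[(210.8,112),(352,112)],.012,True)[:,:2].mean(0)-.08*X; print('centre by pin',c,'by board',B)
for z in(.100,.103,.106):
    W=px2w(f,[(281.6,249.6),(281.2,322.8)],z,True)[:,:2]; e=W.mean(0)-c
    print(z,W.mean(0),np.linalg.norm(W[0]-W[1]),1e3*e@X,1e3*(e[0]*X[1]-e[1]*X[0]))
E
```

```text
centre by pin [0.45456809 0.24562229] by board [0.45147812 0.24556548]
0.1 [0.44915923 0.24491518] 0.042665032647643396 -5.379263743391949 -0.9051824168233003
0.103 [0.45096758 0.24547282] 0.04172173896120659 -3.486887990331719 -0.9097451832416558
0.106 [0.45277593 0.24603046] 0.040778445274769724 -1.594512237271587 -0.91430794966007
```

move_arm(
  gripper=[0.35,0.35,0.35,0.35,0.35,0.35,0.35,0.35],
  linear=[
    [0.1,0.05,1.5],
    [0,0,1.5],
    [0,0,0.7],
    [0,0,0.3],
    [0,0,0.3],
    [0,0,0.3],
    [0,0,0.2],
    [0,0,0],
  ],
  twist=[0,0,0,0,0,0,0,0],
)

```text
clock: 22.45
position: [0.4521, 0.2434, 0.046]
tool_rot: [-3.142, 0.0, 0.297]
force: [-0.1, 0.2, 1.0]
grip_width: 0.0389
finger_force: 31.0
```

Underside is about 0.042, tips engaged. Seat height is TCP ≈ 0.040.

move_arm(
  gripper=[0.35,0.35,0.35,0.35,0.35],
  linear=[
    [0,0,0.2],
    [0,0,0.2],
    [0,0,0.15],
    [0,0,0],
    [0,0,0],
  ],
  twist=[0,0,0,0,0],
)

```text
clock: 22.95
position: [0.4521, 0.2435, 0.0405]
tool_rot: [-3.142, 0.0, 0.297]
force: [0.3, -0.2, 0.2]
grip_width: 0.0385
finger_force: 31.0
```

move_arm(
  gripper=[0.35,0.35,1,1,1,1,1,1],
  linear=[
    [0,0,0.05],
    [0,0,0],
    [0,0,0],
    [0,0,0],
    [0,0,0],
    [0,0,0],
    [0,0,0],
    [0,0,-1],
  ],
  twist=[0,0,0,0,0,0,0,0],
)

```text
clock: 23.75
position: [0.4515, 0.2432, 0.0495]
tool_rot: [3.141, 0.002, 0.297]
force: [-0.1, -0.8, 0.3]
grip_width: 0.0856
finger_force: 0.0
```

move_arm(
  gripper=[1,1,1,1,1],
  linear=[
    [0,0,-3],
    [0,0,-3],
    [0,0,-2],
    [0,0,0],
    [0,0,0],
  ],
  twist=[0,0,0,0,0],
)

```text
clock: 24.25
position: [0.4523, 0.2435, 0.1306]
tool_rot: [-3.141, -0.001, 0.297]
force: [-0.1, -1.0, -0.3]
grip_width: 0.0852
finger_force: 0.0
```

```bash
python3 - <<'E'
from h import *
f=save('wrist','w12'); s=save('scene','s12'); o=monitor.observe(); print(o['position'])
a=cv2.resize(f['img'][90:310,190:370],(450,550),interpolation=cv2.INTER_CUBIC); b=cv2.resize(s['img'][170:250,115:220],(340,260),interpolation=cv2.INTER_CUBIC)
c=np.zeros((550,790,3),np.uint8);c[:,:450]=a;c[:260,450:]=b;cv2.imwrite('pics/m12.png',c[:,:,::-1])
plan(.6872,.0062,.13,70.9,1,step=3.5)
E
```

```text
[0.45179926 0.2432509  0.12956086]
{"gripper": [1, 1, 1, 1, 1, 1, 1, 1], "linear": [[1.56, 2.96, -0.0], [1.27, 3.09, -0.0], [0.97, 3.19, -0.01], [0.67, 3.27, -0.0], [0.36, 3.32, -0.01], [0.04, 3.34, -0.0], [-0.27, 3.33, -0.01], [-0.58, 3.29, -0.0]], "twist": [-5.4, -5.4, -5.4, -5.4, -5.4, -5.4, -5.4, -5.4]}
{"gripper": [1, 1], "linear": [[-0.89, 3.22, -0.01], [-1.18, 3.13, -0.0]], "twist": [-5.3, -5.4]}
```

View pics/m12.png

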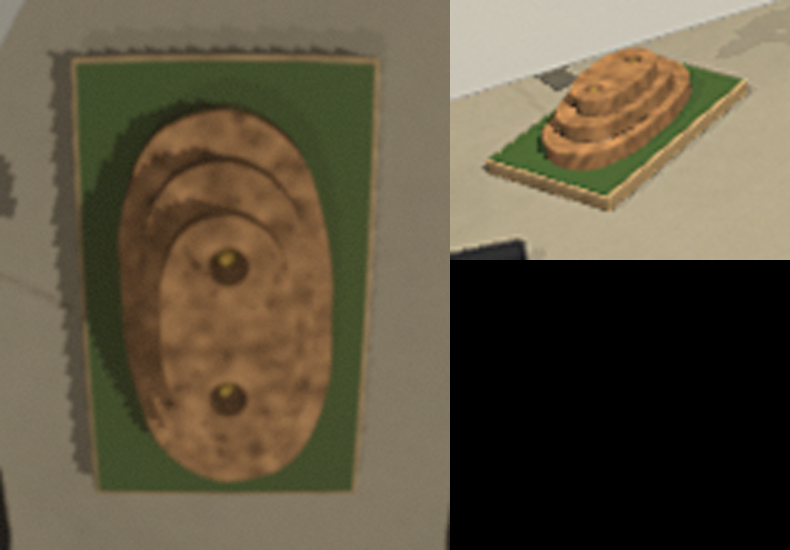

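All three layers are stacked flat with both pins visible in the holes, at crop (229,265) and (229,398). Now the block.

move_arm(
  gripper=[1,1,1,1,1,1,1,1],
  linear=[
    [1.56,2.96,0],
    [1.27,3.09,0],
    [0.97,3.19,-0.01],
    [0.67,3.27,0],
    [0.36,3.32,-0.01],
    [0.04,3.34,0],
    [-0.27,3.33,-0.01],
    [-0.58,3.29,0],
  ],
  twist=[-5.4,-5.4,-5.4,-5.4,-5.4,-5.4,-5.4,-5.4],
)

```text
clock: 25.15
position: [0.6407, 0.0527, 0.1292]
tool_rot: [-3.14, 0.001, 1.055]
force: [0.9, 0.8, 0.8]
grip_width: 0.0854
finger_force: 0.0
```

move_arm(
  gripper=[1,1,1,1],
  linear=[
    [-0.89,3.22,-0.01],
    [-1.18,3.13,0],
    [0,0,0],
    [0,0,0],
  ],
  twist=[-5.3,-5.4,0,0],
)

```text
clock: 25.55
position: [0.687, 0.0059, 0.1289]
tool_rot: [-3.139, 0.0, 1.236]
force: [0.0, 0.7, -0.2]
grip_width: 0.0856
finger_force: 0.0
```

```bash
python3 - <<'E'
from h import *
f=save('wrist','w13'); o=monitor.observe(); print(o['position'],np.degrees(o['tool_rot'][2]))
H=cv2.cvtColor(f['img'],cv2.COLOR_RGB2HSV); m=((H[...,1]<38)&(H[...,2]>95)).astype(np.uint8); m[300:]=0;m[:120]=0;m[:,:220]=0;m[:,360:]=0
for c in sorted(cv2.findContours(m,0,1)[0],key=cv2.contourArea)[-2:]: print(cv2.boundingRect(c),cv2.contourArea(c),cv2.minAreaRect(px2w(f,c[:,0],.025,True)[:,:2].astype(np.float32)))
plan(.6872,.0062,.01,70.9,1,step=3)
E
```

```text
[0.68670986 0.00693631 0.12927625] 70.90314837362294
(264, 181, 39, 59) 2064.0 ((0.688929557800293, 0.008753133937716484), (0.048989880830049515, 0.029851697385311127), 70.8184585571289)
{"gripper": [1, 1, 1, 1], "linear": [[-0.01, 0.02, 2.98], [-0.01, 0.02, 2.98], [-0.02, 0.02, 2.98], [-0.01, 0.01, 2.99]], "twist": [0.0, 0.0, 0.0, 0.0]}
```

move_arm(
  gripper=[1,1,1,1,1,1,1,1],
  linear=[
    [0.1,0,2.5],
    [0,0,3],
    [0,0,3],
    [0,0,2],
    [0,0,1.2],
    [0,0,0.5],
    [0,0,0.1],
    [0,0,0],
  ],
  twist=[0,0,0,0,0,0,0,0],
)

```text
clock: 26.4
position: [0.6883, 0.0076, 0.0083]
tool_rot: [3.141, -0.0, 1.238]
force: [-0.5, 0.7, 0.3]
grip_width: 0.0857
finger_force: 0.0
```

move_arm(
  gripper=[0.2,0.2,0.2,0.2,0.2,0.2,0.2,0.2],
  linear=[
    [0,0,0],
    [0,0,0],
    [0,0,0],
    [0,0,0],
    [0,0,0],
    [0,0,0],
    [0,0,0],
    [0,0,0],
  ],
  twist=[0,0,0,0,0,0,0,0],
  squeeze=50,
)

```text
clock: 27.2
position: [0.6881, 0.0073, 0.0079]
tool_rot: [3.141, -0.0, 1.238]
force: [-0.6, -0.4, 7.0]
grip_width: 0.0285
finger_force: 50.4
```

move_arm(
  gripper=[0.2,0.2,0.2,0.2,0.2,0.2,0.2],
  linear=[
    [0,0,0],
    [0,0,-1],
    [0,0,-3],
    [0,0,-3],
    [0,0,-3],
    [0,0,0],
    [0,0,0],
  ],
  twist=[0,0,0,0,0,0,0],
)

```text
clock: 27.9
position: [0.6879, 0.0072, 0.108]
tool_rot: [3.141, -0.0, 1.238]
force: [-0.5, -0.4, -3.9]
grip_width: 0.0288
finger_force: 50.2
```

```bash
python3 - <<'E'
from h import *
o=monitor.observe(); print(o['position'],o['grip_width'])
f=load('w12'); # hole/pin mid on the top layer
W=px2w(f,[(190+229/2.5,90+265/2.5),(190+229/2.5,90+398/2.5)],.048,True)[:,:2];print(W.mean(0),np.linalg.norm(W[0]-W[1]))
plan(.4512,.2450,.11,17,.2,step=3.5)
E
```

```text
[0.68786801 0.00723389 0.10797441] 0.028835277785912918
[0.45176432 0.24452072] 0.04212415692878369
{"gripper": [0.2, 0.2, 0.2, 0.2, 0.2, 0.2, 0.2, 0.2], "linear": [[1.47, -3.01, -0.02], [1.18, -3.14, -0.02], [0.88, -3.24, -0.02], [0.58, -3.31, -0.02], [0.26, -3.34, -0.02], [-0.05, -3.35, -0.02], [-0.37, -3.34, -0.02], [-0.68, -3.28, -0.02]], "twist": [5.4, 5.4, 5.4, 5.4, 5.4, 5.4, 5.4, 5.4]}
{"gripper": [0.2, 0.2], "linear": [[-0.99, -3.21, -0.02], [-1.29, -3.1, -0.02]], "twist": [5.4, 5.3]}
```

move_arm(
  gripper=[0.2,0.2,0.2,0.2,0.2,0.2,0.2,0.2],
  linear=[
    [1.47,-3.01,-0.02],
    [1.18,-3.14,-0.02],
    [0.88,-3.24,-0.02],
    [0.58,-3.31,-0.02],
    [0.26,-3.34,-0.02],
    [-0.05,-3.35,-0.02],
    [-0.37,-3.34,-0.02],
    [-0.68,-3.28,-0.02],
  ],
  twist=[5.4,5.4,5.4,5.4,5.4,5.4,5.4,5.4],
)

```text
clock: 28.7
position: [0.4968, 0.1979, 0.108]
tool_rot: [-3.141, 0.002, 0.48]
force: [1.0, 0.4, -2.7]
grip_width: 0.0287
finger_force: 50.4
```

move_arm(
  gripper=[0.2,0.2,0.2,0.2,0.2],
  linear=[
    [-0.99,-3.21,-0.02],
    [-1.29,-3.1,-0.02],
    [0,0,0],
    [0,0,0],
    [0,0,0],
  ],
  twist=[5.4,5.3,0,0,0],
)

```text
clock: 29.2
position: [0.4513, 0.2443, 0.1089]
tool_rot: [3.141, 0.001, 0.297]
force: [0.3, -0.4, -2.2]
grip_width: 0.029
finger_force: 50.5
```

move_arm(
  gripper=[0.2,0.2,0.2,0.2,0.2,0.2,0.2],
  linear=[
    [0,0,2],
    [0,0,1.5],
    [0,0,0.8],
    [0,0,0.4],
    [0,0,0.3],
    [0,0,0],
    [0,0,0],
  ],
  twist=[0,0,0,0,0,0,0],
)

```text
clock: 29.9
position: [0.4514, 0.2452, 0.0598]
tool_rot: [-3.141, -0.001, 0.297]
force: [0.4, 0.1, -2.7]
grip_width: 0.0288
finger_force: 50.4
```

move_arm(
  gripper=[0.2,0.2,0.2,0.2],
  linear=[
    [0,0,0.2],
    [0,0,0.1],
    [0,0,0.05],
    [0,0,0],
  ],
  twist=[0,0,0,0],
)

```text
clock: 30.3
position: [0.4511, 0.2451, 0.0559]
tool_rot: [-3.142, -0.0, 0.297]
force: [0.4, 0.0, -3.8]
grip_width: 0.029
finger_force: 50.5
```

move_arm(
  gripper=[0.2,0.2,0.2,0.2],
  linear=[
    [0,0,0.1],
    [0,0,0],
    [0,0,0],
    [0,0,0],
  ],
  twist=[0,0,0,0],
)

```text
clock: 30.7
position: [0.4512, 0.2452, 0.0558]
tool_rot: [-3.141, -0.001, 0.297]
force: [-6.8, -3.3, 22.0]
grip_width: 0.0285
finger_force: 53.4
```

move_arm(
  gripper=[0.2,0.2,0.5,0.5,0.6,0.6,0.6,0.6],
  linear=[
    [0,0,-0.07],
    [0,0,0],
    [0,0,0],
    [0,0,0],
    [0,0,0],
    [0,0,0],
    [0,0,0],
    [0,0,-0.5],
  ],
  twist=[0,0,0,0,0,0,0,0],
)

```text
clock: 31.5
position: [0.4508, 0.245, 0.0603]
tool_rot: [3.141, 0.001, 0.297]
force: [0.9, 0.2, 0.9]
grip_width: 0.0511
finger_force: 0.0
```

move_arm(
  gripper=[1,1,1,1,1,1],
  linear=[
    [0,0,-2],
    [0,0,-4],
    [0,0,-4],
    [0,0,0],
    [0,0,0],
    [0,0,0],
  ],
  twist=[0,0,0,0,0,0],
)

```text
clock: 32.1
position: [0.4508, 0.2449, 0.1602]
tool_rot: [3.141, 0.001, 0.297]
force: [0.5, -0.2, 0.8]
grip_width: 0.0855
finger_force: 0.0
```

```bash
python3 - <<'E'
from h import *
f=save('wrist','w14'); s=save('scene','s14'); o=monitor.observe(); print(o['position'],o['force'])
H=cv2.cvtColor(f['img'],cv2.COLOR_RGB2HSV); m=((H[...,1]<50)&(H[...,2]>60)).astype(np.uint8)
B=cv2.inRange(H,(0,105,40),(20,190,255)); 
roi=np.zeros_like(m);roi[140:320,235:335]=1;m*=roi
for c in sorted(cv2.findContours(m,0,1)[0],key=cv2.contourArea)[-2:]: print('block',cv2.boundingRect(c),cv2.contourArea(c),cv2.minAreaRect(px2w(f,c[:,0],.073,True)[:,:2].astype(np.float32)))
gr=cv2.inRange(H,(35,90,20),(60,255,255)); gr[:90]=0;gr[330:]=0;gr[:,:190]=0;gr[:,370:]=0
c=np.vstack(cv2.findContours(gr,0,1)[0]); print('board',cv2.minAreaRect(px2w(f,c[:,0],.012,True)[:,:2].astype(np.float32)))
# small-layer check in the scene view before/after: difference outside block
g0=load('s12')['img'].astype(int); d=np.abs(g0-s['img']).sum(2)[170:250,115:220]>90; ys,xs=np.nonzero(d); print('scene change rows/cols',ys.min()+170,ys.max()+170,xs.min()+115,xs.max()+115,d.sum())
E
```

```text
[0.45068448 0.24485044 0.15980105] [-0.89588531 -0.00853055 -0.71444574]
block (261, 181, 40, 68) 2497.0 ((0.45416712760925293, 0.24789750576019287), (0.053332943469285965, 0.029411612078547478), 16.97291374206543)
board ((0.45235568284988403, 0.24643822014331818), (0.153822660446167, 0.09418082237243652), 16.996658325195312)
scene change rows/cols 177 206 140 176 346
```

```bash
python3 -c "
from h import *
print(bot.job_done())"
```

```text
the job is handed in; nothing more can be done
None
```

I built the hill and handed it in at about 32 s of the 109 s allowed. The three cork layers are stacked flat on both pins, and the steel block sits about 3 mm off the board's centre by the wrist camera. I used up the pictures before placing the block, so its position and level come from pixel measurements only. No verdict came back with the hand-in.

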